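Click the gear round to the pointer on an indexing fixture and lock it

ROBOT

A 6-joint arm with a two-finger parallel gripper is mounted at the origin on a cart in front of the work surface, level with it; the furniture and walls round the work are solid. World frame = base frame: x ahead of the robot, y to its left, z up, the work surface at z = 0. Lengths are in mm, angles in rad, forces in N, time in s.
With the tool pointing down it reaches from about 350 to 950 mm from the base axis. Payload 17.4 kg.
Tool frame: the origin (TCP) lies midway between the tips of the shut fingers; the grasp point (between the pads) lies 19 mm behind it (manip.hold_point_z is the distance from the TCP to the grasp point, in mm); z points along the fingers, y is the line along which they close (so a half turn about z gives the same grasp; the last joint's range is limited). The gripper opens to 93 mm and grips with 3 to 60 N. Pads are 15 mm wide; open, the fingers measure 128 mm over their backs; the gripper's body (75 mm by 188 mm) begins 65 mm behind the grasp point.
Start: joints at [-1.252, 0.116, 1.442, -0, 1.584, -0.038], TCP at [235.753, -632.497, 218.646] pointing down, gripper open.
Joint ranges: [-2.83, 2.83], [-0.83, 2.19], [0.07, 2.5], [-1.14, 4.28], [0.01, 3], [-2.97, 2.97]. Speed limits (rad/s): [1.89, 1.89, 2.22, 3.14, 3.14, 3.14].

INTERFACE

Orientations are given as [roll, pitch, yaw] about the fixed x, y, z axes, in that order (R = Rz(yaw) Ry(pitch) Rx(roll)).
In Python, from plant import manip gives the robot as it stands.
- The arm moves only by the shell command python3 steer.py 'ROWS' [FORCE]. ROWS is a JSON object whose key "deltas" holds a list of rows, 1 to 5 of them, each of 7 numbers: dx, dy, dz in normalised numbers (1 is 750 mm), then a rotation vector rx, ry, rz in normalised numbers (1 is 4 rad), then the finger opening in mm; each row is the pose to reach, as a shift and turn from the pose commanded when the command began, along the tool's axes at that moment; what a row does not reach only later rows make up. A row lasts 1/10 s, in which the tool goes at most 50 mm and 0.15 rad, less where a joint would pass 70% of its speed; a pose out of reach is approached as far as the arm can. The fingers move at their own pace and stop on an object; FORCE is the grip in N (left out, the last holds). Time passes only in rows, so rows that do not move let the fingers close. It prints the time, the measured TCP pose, the force, the opening and the grip force at its end. Input that does not fit is refused with a message, and nothing moves.
- manip.get_obs(): the state, without advancing time (a new reading comes with each control period).
- manip.camera(name): name is "side" or "top" or "wrist"; returns a dict with "color" (384x512x3 uint8, red, green, blue), "depth" (384x512 float32, mm along the optical axis (not along the pixel's ray), 0 where there is no reading), "vertical_fov" (degrees; the focal length in pixels is half the picture's height over the tangent of half this angle, whatever the lens; pixels are square), "cx", "cy" (the principal point, pixels), "R" (3x3) and "t" (3): a world point X has camera coordinates R X + t. Camera axes: x right, y down, z forward; pixel columns grow to the right and rows downward; lengths in mm; the calibration is good to about 2 mm. A picture is of the moment at which its call begins.
- manip.job_done(): hands the job in; it is judged then, once.
The state is a dict: "t": time; "q": joint angles; "qd": joint speeds; "joint_torque": joint torques, N m; "ee_pos": TCP position; "eef_rot": TCP orientation; "contact_force": force on the tool from outside, world axes, zero at the start; "ft_torque": the same for the moment, N m; "gripper_width": finger opening in mm; "gripper_force": force on a finger pad.
Only numpy, scipy, OpenCV 4.12 (cv2) and the standard library are available. Lean on these libraries where they do the work, as an engineer would, in place of code of your own. Each camera call takes 0.05 s, during which the arm holds its last target. There are 200 camera calls.

TASK

Bring the tooth with the yellow paint mark to the red pointer for inspection: push the fixture's red thumb lever one full stroke at a time, letting it spring back each time, for as many clicks as the gear needs and no more. Then swing the black-gripped lock lever round to its stop so the spindle is held. Do not touch the gear itself: it is only a push fit on its arbor.

Things in the scene. Friction and masses are not known exactly. Their poses are not given: they have to be found in the camera images.
- fixture: Green round indexing fixture, 250 mm across, fixed; origin on its spindle axis at bench level, z up; at yaw 0 its x points away from the robot, y to the robot's left. On it turns a steel index plate 208 mm across with 24 upright pins, and on that the gear. A sprung roller drops between pins and holds the plate at each 1/24 turn; its dark block carries the red pointer (top at 100 mm).
- gear: Black double gear on the index plate, 158 mm across, from 40 to 82 mm above the bench (the steel arbor washer and nut on its middle, 68 mm across, reach 114 mm); origin on the spindle axis at its underside. It turns with the plate and has a yellow mark on its top face. It must not be touched.
- gear_mark (a point): Middle of the yellow paint mark on the gear's top face: a radial dash 34 mm long and 5 mm wide, its middle 57 mm from the spindle axis, 82 mm above the bench.
- pointer_tip (a point): Tip of the red pointer cone, 70 mm from the spindle axis, 93 mm above the bench, just over the gear's rim, pointing at the axis. The mark is on target when it lies on the line from the axis to this tip.
- index_plate (a joint): Turn of plate and gear, rad, counter-clockwise from above positive: 0 with the mark at the pointer. It starts two, three or four divisions short (about -0.52, -0.79 or -1.05). One click is +0.262 rad (15 degrees). The lever drives it counter-clockwise only.
- index_lever (a joint): Swing of the thumb lever about the spindle axis, rad, counter-clockwise from above: 0 at its rest stop, 0.337 at its far stop. A spring returns it to 0. Its pawl meets a pin at about 0.06; past about 0.25 the plate has snapped on by one click. On the way back the pawl rides over the next pin and drops in near 0. Pushing at the pad takes 2 to 12 N.
- thumb_pad (a point): On the lever's red thumb pad, 166 mm from the spindle axis, 60 mm above the bench, mid thickness. The pad is an upright plate, 34 mm along the radius from the axis, 10 mm thick along its swing, 21 to 73 mm above the bench. At rest it is 161 degrees counter-clockwise from the fixture's +x, on the robot's side. Push its clockwise face (left, seen from the robot).
- lock_pivot (a point): Axis of the lock lever's upright pivot, at the grip's height (62 mm above the bench), 134 mm from the spindle axis, 240 degrees counter-clockwise from the fixture's +x.
- lock_lever (a joint): Turn of the lock lever about its upright pivot, rad, counter-clockwise from above: 0 open, 1.2 locked against its stop (the grip swings from pointing at the robot to pointing to the right). It starts between 0 and 0.25 and stays where it is left; from about 0.97 a brake shoe bears on the plate's rim. Needs 5 to 9 N at the grip.
- lock_grip (a point): Middle of the lock lever's black grip, 62 mm from its pivot, 62 mm above the bench: a level round bar 17 to 19 mm thick, 56 mm long, pointing out from the pivot. With the lever at 0 it points 200 degrees counter-clockwise from the fixture's +x, at 1.2 it points to 269 degrees.

How it is judged (in metres and radians):
On the way:
1. the marked tooth is clicked round to the pointer, the lock still open and the thumb lever sprung back (value of joint index_plate between -0.07 and 0.07 rad and value of joint index_lever below 0.06 rad and value of joint lock_lever below 0.6 rad), for 0.2 s.
At the end, for the whole second after the job is handed in: The yellow mark stands at the pointer (plate within 0.07 rad, 4 degrees, of 0) and still, the thumb lever is back at its rest stop (below 0.06 rad), and the lock lever is turned at least 1.05 of its 1.2 rad (value of joint index_plate between -0.07 and 0.07 rad and value of joint index_lever below 0.06 rad and value of joint lock_lever above 1.05 rad and angular speed of gear below 0.05 rad/s); the robot touches nothing.
It fails at once if the gear is touched by the robot (contact force between any of the arm, the fingers and gear above 0.5 N).
It fails at once if the gear is run past the pointer by a click (value of joint index_plate above 0.16 rad).
It also fails if it takes over 59 s, if anything falls off the work surface, if the arm or the gripper's body presses on something with over 40 N, if the wrist force passes 120 N, or if a joint passes its speed limit or range.

## Working session

There is one attempt and no reset: what is moved stays moved. The work goes in short steps, Python scripts to look and compute and a shell command to move; the robot and the scene stay as the last step left them, time stands still between calls to the robot, and variables do not carry over. Pictures are saved under pics/ and viewed, at most 10 in all, crops included, and the job is handed in when it is done.

```bash
ls; mkdir -p pics; python3 - <<'E'
from plant import manip
import cv2,numpy as np
o=manip.get_obs();print(o['t'],o['ee_pos'],o['eef_rot'],o['gripper_width'])
ims=[]
for n in("top","side"):
    c=manip.camera(n);np.save(f'pics/{n}.npy',c,allow_pickle=True)
    ims.append(c['color']);print(n,c['vertical_fov'],c['cx'],c['cy'],np.round(c['R'],3).tolist(),np.round(c['t']))
    cv2.imwrite(f'pics/{n}0.png',cv2.resize(c['color'][:,:,::-1],(800,600),interpolation=cv2.INTER_CUBIC))
E
```

```text
pics
plant.py
steer.py
0.0 [ 235.65677967 -632.31125308  217.89046594] [-3.14042792e+00 -1.25873160e-05  3.56764182e-01] 93.0026893405522
top 55.63573407049394 250.14023503319584 190.1330651685105 [[0.026, -0.999, -0.034], [-1.0, -0.026, -0.017], [0.017, 0.034, -0.999]] [ 14. 547. 908.]
side 56.380448996822 254.76836977717565 194.59705715009636 [[-0.961, -0.278, -0.014], [-0.147, 0.549, -0.823], [0.236, -0.788, -0.568]] [553. 173. 762.]
```

View pics/top0.png

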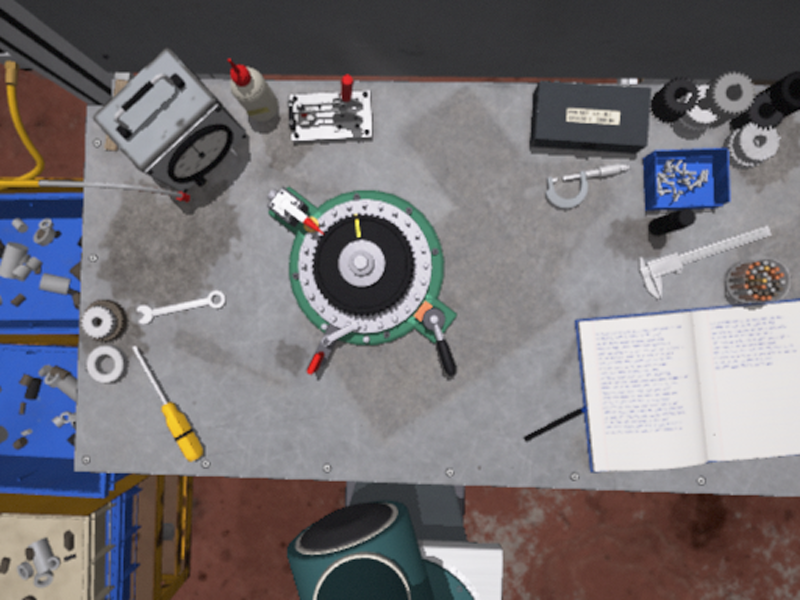

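View pics/side0.png

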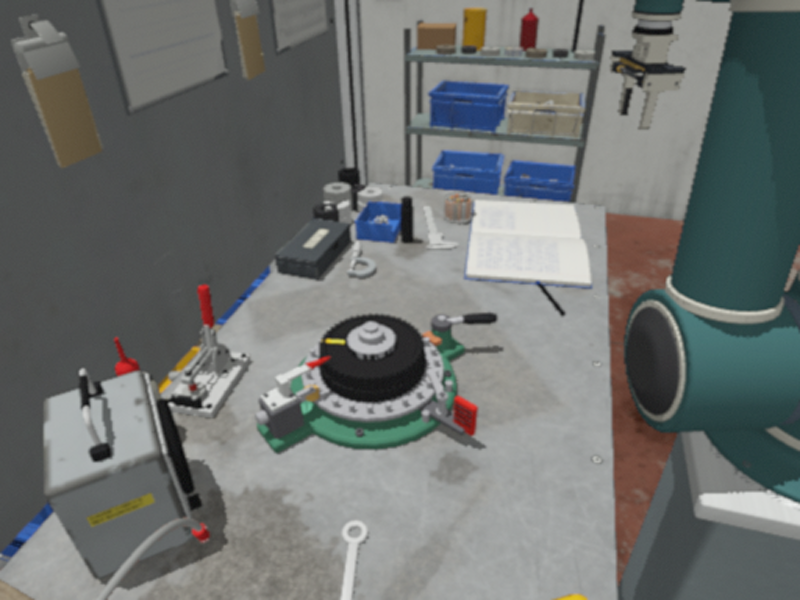

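The top view shows the fixture centred near (361,262) of the 800×600 picture. The yellow mark is at (358,229), the pointer at (315,228), the red pad at (316,362) and the black grip at (446,357). The side view agrees: pad (465,415), grip (480,319). Next I'll enlarge both.

```bash
python3 - <<'E'
import cv2,numpy as np
t=np.load('pics/top.npy',allow_pickle=True).item()['color'];s=np.load('pics/side.npy',allow_pickle=True).item()['color']
a=cv2.resize(t[115:245,165:298,::-1],None,fx=3,fy=3*1.0,interpolation=cv2.INTER_CUBIC)  # x0=165,y0=115, 3x
b=cv2.resize(s[190:290,195:325,::-1],None,fx=3,fy=3,interpolation=cv2.INTER_CUBIC)
im=np.zeros((390,399+390,3),np.uint8);im[:390,:399]=a;im[:300,399:]=b
cv2.imwrite('pics/crop.png',im)
E
```

```text
(no output)
```

View pics/crop.png

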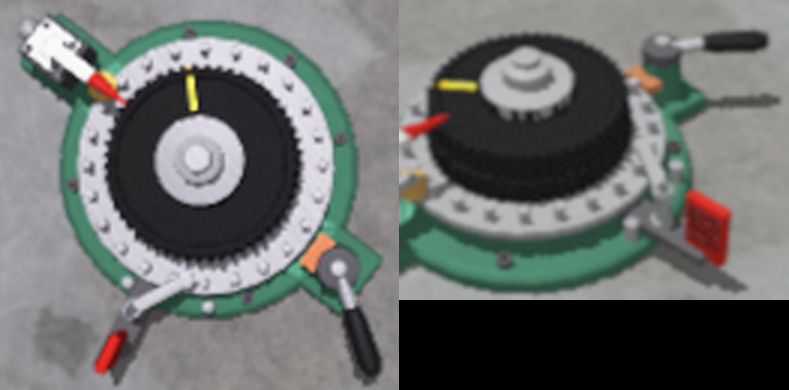

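Crop (3×, top offset 165,115; side offset 195,190). Top: nut (197,158), mark middle (192,90), pointer tip (125,102), pad top (110,352), grip middle (361,340), pivot (338,267). Side: mark (457,86), tip (449,116), nut (527,52), grip (737,41), pad face about (711,228).

```bash
cat > h.py <<'E'
import numpy as np
def load(n): return np.load(f'pics/{n}.npy',allow_pickle=True).item()
def ray(c,u,v):
    f=c['color'].shape[0]/2/np.tan(np.radians(c['vertical_fov'])/2)
    R=np.array(c['R']);C=-R.T@np.array(c['t'])
    d=R.T@np.array([(u-c['cx'])/f,(v-c['cy'])/f,1]);return C,d
def atz(c,u,v,z):
    C,d=ray(c,u,v);return C+d*(z-C[2])/d[2]
def tri(a,b):
    (C,d),(E,e)=a,b
    s=np.linalg.lstsq(np.c_[d,-e],E-C,rcond=None)[0]
    P,Q=C+d*s[0],E+e*s[1];return (P+Q)/2,np.linalg.norm(P-Q)
E
python3 - <<'E'
from h import *
np.set_printoptions(precision=1,suppress=True)
T,S=load('top'),load('side')
tp=lambda x,y:(165+x/3-.33,115+y/3-.33)
sp=lambda x,y:(195+(x-399)/3-.33,190+y/3-.33)
for n,a,b in [('nut114',(197,158),(527,50)),('mark82',(192,90),(457,86)),('tip93',(125,102),(449,116)),('pivot',(338,267),(660,48)),('grip62',(361,340),(737,41)),('padtop73',(108,352),(711,198))]:
    p,e=tri(ray(T,*tp(*a)),ray(S,*sp(*b)));print(n,p,round(e,1))
c=atz(T,*tp(197,158),112)
for z,a in((82,(192,90)),(93,(125,102)),(62,(338,267)),(62,(361,340)),(73,(108,352))):
    p=atz(T,*tp(*a),z);d=p-c;print(p,np.hypot(d[0],d[1]),np.degrees(np.arctan2(d[1],d[0])))
print(c)
E
```

```text
nut114 [593.3  69.3 119.7] 0.2
mark82 [648.1  77.9  81.7] 1.2
tip93 [634.9 126.9  95.2] 3.5
pivot [516.  -38.1  59.8] 1.6
grip62 [458.  -57.6  64.2] 2.0
padtop73 [444.1 138.2  75.1] 1.7
[648.6  78.   82. ] 55.185224107151654 8.334246595348711
[636.8 127.8  93. ] 71.89628411200844 53.44971874081024
[515.2 -38.2  62. ] 133.89608225556418 -126.04395034805295
[458.8 -57.6  62. ] 185.91537512625618 -136.66292356084392
[444.7 138.7  73. ] 164.33843738448846 155.30367008847148
[594.  70. 112.]
```

Mark to pointer is 53.4° − 8.3° = 45°, so three clicks are needed. Fixture centre is about (594, 70) with yaw −6°, and the lock starts near 0.09. The radii and heights match the text. I'll shut the fingers and go to the left of the pad, turning the tool so y lies along the swing.

Careful with the scale: shifts go in shares of 750 mm and turns go in shares of 4 rad. That gives: -202 mm is -0.2693, 147 mm is 0.196, 0.64 rad is 0.16.

```bash
cat >> h.py <<'E'
from scipy.spatial.transform import Rotation as Ro
def togo(*targets):
    from plant import manip
    o=manip.get_obs();R=Ro.from_euler('xyz',o['eef_rot'])
    print('t',round(o['t'],2),'tcp',np.round(o['ee_pos'],1),'yaw',np.round(o['eef_rot'],3),'F',np.round(o['contact_force'],1),'w',round(o['gripper_width'],1))
    for x,y,z,yaw in targets:
        D=R.inv()*Ro.from_euler('xyz',[np.pi,0,yaw])
        print(np.round(R.inv().apply(np.array([x,y,z])-o['ee_pos']),1),np.round(D.as_rotvec(),3))
CX,CY=593.7,69.7
def pol(r,deg): a=np.radians(deg);return CX+r*np.cos(a),CY+r*np.sin(a)
E
python3 steer.py '{"deltas":[[0.196, -0.2693, 0.0267, 0, 0, 0.16, 0], [0.196, -0.2693, 0.0267, 0, 0, 0.16, 0], [0.196, -0.2693, 0.0267, 0, 0, 0.16, 0], [0.196, -0.2693, 0.0267, 0, 0, 0.16, 0], [0.196, -0.2693, 0.0267, 0, 0, 0.16, 0]]}' 20
python3 -c "
from h import *
togo((462,180,150,-0.28))"
```

```text
t: 0.6
ee_pos: [302.8, -390.5, 198.1]
eef_rot: [-3.141, 0.0, -0.289]
contact_force: [1.0, 0.4, -0.3]
gripper_width: 57.6
gripper_force: 0.0
t 0.6 tcp [ 302.8 -390.5  198.1] yaw [-3.141  0.    -0.289] F [ 1.   0.4 -0.3] w 57.6
[ -10.2 -592.2   48.3] [-0.     0.    -0.009]
```

Scaled: -250 mm is -0.3333, 10 mm is 0.0133.

```bash
python3 steer.py '{"deltas":[[-0.0053, -0.3333, 0.0133, 0, 0, 0, 0], [-0.0053, -0.3333, 0.0133, 0, 0, 0, 0], [-0.0053, -0.3333, 0.0133, 0, 0, 0, 0], [-0.0053, -0.3333, 0.0133, 0, 0, 0, 0], [-0.0053, -0.3333, 0.0133, 0, 0, 0, 0]]}' 
python3 steer.py '{"deltas":[[-0.0053, -0.3333, 0.0133, 0, 0, 0, 0], [-0.0053, -0.3333, 0.0133, 0, 0, 0, 0], [-0.0053, -0.3333, 0.0133, 0, 0, 0, 0], [-0.0053, -0.3333, 0.0133, 0, 0, 0, 0], [-0.0053, -0.3333, 0.0133, 0, 0, 0, 0]]}' 
python3 -c "
from h import *
togo((*pol(170,137),150,-0.28),(*pol(170,137),45,-0.28))"
```

```text
t: 1.1
ee_pos: [368.6, -149.7, 188.6]
eef_rot: [3.142, -0.0, -0.284]
contact_force: [1.1, -0.2, -0.7]
gripper_width: 17.9
gripper_force: 0.0
t: 1.6
ee_pos: [434.6, 91.7, 178.7]
eef_rot: [-3.141, -0.001, -0.283]
contact_force: [1.1, -1.5, -0.0]
gripper_width: 0.6
gripper_force: 0.0
t 1.6 tcp [434.6  91.7 178.7] yaw [-3.141e+00 -1.000e-03 -2.830e-01] F [ 1.1 -1.5 -0. ] w 0.6
[  7.2 -99.9  28.7] [-0.    -0.001 -0.003]
[  7.1 -99.9 133.7] [-0.    -0.001 -0.003]
```

Scaled: -100 mm is -0.1333, 89 mm is 0.1187.

```bash
python3 steer.py '{"deltas":[[0.0093, -0.1333, 0.0387, 0, 0, 0, 0], [0.0093, -0.1333, 0.0387, 0, 0, 0, 0], [0.0093, -0.1333, 0.0387, 0, 0, 0, 0], [0.0093, -0.1333, 0.1053, 0, 0, 0, 0], [0.0093, -0.1333, 0.1187, 0, 0, 0, 0]]}' 
python3 - <<'E'
from h import *
from plant import manip
import cv2
ims=[]
for n,(x,y) in dict(top=(165,115),side=(195,165)).items():
    c=manip.camera(n);ims.append(cv2.resize(c['color'][y:y+130,x:x+130,::-1],None,fx=3,fy=3,interpolation=cv2.INTER_CUBIC))
cv2.imwrite('pics/a.png',np.hstack(ims))
togo((*pol(170,137),45,-0.28))
E
```

```text
t: 2.1
ee_pos: [467.2, 182.8, 85.2]
eef_rot: [3.138, 0.005, -0.283]
contact_force: [-0.5, -0.1, -0.6]
gripper_width: 0.4
gripper_force: 0.0
t 2.2 tcp [468.4 182.7  88.5] yaw [ 3.14e+00  3.00e-03 -2.84e-01] F [-0.2 -0.5  0.5] w 0.5
[ 0.3 -3.2 43.5] [ 0.002  0.003 -0.004]
```

View pics/a.png

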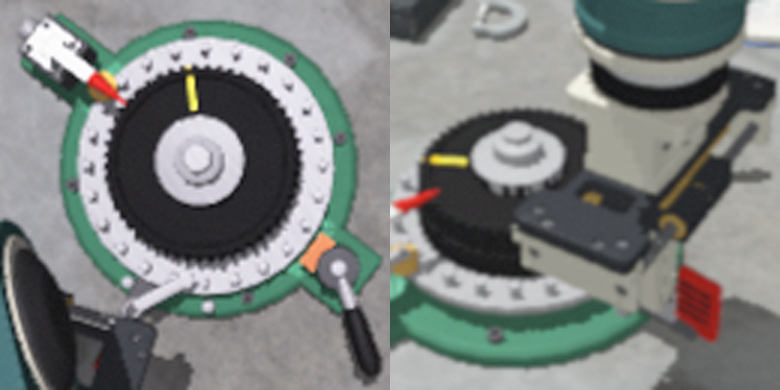

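The fingers hang on the clockwise side of the pad, clear of the gear, and the mark is still 45° short. Descending, then I'll work out the arc.

Scaled: 40 mm is 0.0533, -2 mm is -0.0027.

```bash
python3 steer.py '{"deltas":[[0, -0.0027, 0.0533, 0, 0, 0, 0], [0, -0.0027, 0.0533, 0, 0, 0, 0], [0, -0.0027, 0.0533, 0, 0, 0, 0]]}' 
python3 -c "
from h import *
togo(*[(*pol(168,a),47,-0.283) for a in (138,142,146,148,150,154,158,162,164,165,166,167)])"
```

```text
t: 2.5
ee_pos: [470.3, 185.1, 51.6]
eef_rot: [-3.141, -0.0, -0.284]
contact_force: [-0.1, -0.4, 0.5]
gripper_width: 0.1
gripper_force: 0.0
t 2.5 tcp [470.3 185.1  51.6] yaw [-3.141 -0.    -0.284] F [-0.1 -0.4  0.5] w 0.1
[-0.6  3.3  4.6] [-0.    -0.    -0.001]
[-5.3 14.   4.6] [-0.    -0.    -0.001]
[-9.3 25.1  4.6] [-0.    -0.    -0.001]
[-10.9  30.7   4.6] [-0.    -0.    -0.001]
[-12.4  36.3   4.6] [-0.    -0.    -0.001]
[-14.8  47.8   4.6] [-0.    -0.    -0.001]
[-16.4  59.4   4.6] [-0.    -0.    -0.001]
[-17.2  71.1   4.6] [-0.    -0.    -0.001]
[-17.2  77.    4.6] [-0.    -0.    -0.001]
[-17.2  79.9   4.6] [-0.    -0.    -0.001]
[-17.1  82.9   4.6] [-0.    -0.    -0.001]
[-17.   85.8   4.6] [-0.    -0.    -0.001]
```

```bash
python3 steer.py '{"deltas":[[-0.0053, 0.0133, 0.0067, 0, 0, 0, 0], [-0.0107, 0.0267, 0.0067, 0, 0, 0, 0], [-0.012, 0.0333, 0.0067, 0, 0, 0, 0], [-0.0147, 0.0413, 0.0067, 0, 0, 0, 0], [-0.016, 0.048, 0.0067, 0, 0, 0, 0]]}'; python3 steer.py '{"deltas":[[0, 0, 0, 0, 0, 0, 0]]}'
```

```text
t: 3.0
ee_pos: [448.4, 153.8, 45.4]
eef_rot: [-3.141, -0.001, -0.283]
contact_force: [1.7, 1.3, 1.4]
gripper_width: 0.1
gripper_force: 1.2
t: 3.1
ee_pos: [448.4, 153.8, 45.2]
eef_rot: [-3.141, -0.001, -0.284]
contact_force: [1.0, 1.1, 1.3]
gripper_width: 0.5
gripper_force: 1.1
```

Scaled: 17 mm is 0.0227, 12 mm is 0.016.

```bash
python3 steer.py '{"deltas":[[-0.002, 0.008, 0, 0, 0, 0, 0], [-0.0033, 0.016, 0, 0, 0, 0, 0], [-0.0047, 0.0227, 0, 0, 0, 0, 0]]}'; python3 - <<'E'
from h import *
from plant import manip
import cv2
ims=[]
for n,(x,y) in dict(top=(165,115),side=(195,165)).items():
    c=manip.camera(n);ims.append(cv2.resize(c['color'][y:y+130,x:x+130,::-1],None,fx=3,fy=3,interpolation=cv2.INTER_CUBIC))
cv2.imwrite('pics/b.png',np.hstack(ims))
togo(*[(*pol(168,a),45,-0.283) for a in (138,148,160,162,164,166,168)])
E
```

```text
t: 3.4
ee_pos: [440.7, 138.9, 45.1]
eef_rot: [-3.14, -0.001, -0.283]
contact_force: [5.8, 4.2, -0.4]
gripper_width: 0.5
gripper_force: 3.1
t 3.5 tcp [440.4 138.6  45. ] yaw [-3.141e+00 -1.000e-03 -2.830e-01] F [4.5 3.8 1.3] w 0.5
[ 15.1 -49.7   0.1] [-0.001 -0.001 -0.   ]
[  4.8 -22.3   0.1] [-0.001 -0.001 -0.   ]
[-1.2 12.3  0. ] [-0.001 -0.001 -0.   ]
[-1.5 18.1  0. ] [-0.001 -0.001 -0.   ]
[-1.6 24.   0. ] [-0.001 -0.001 -0.   ]
[-1.4 29.9 -0. ] [-0.001 -0.001 -0.   ]
[-1.1 35.7 -0. ] [-0.001 -0.001 -0.   ]
```

View pics/b.png

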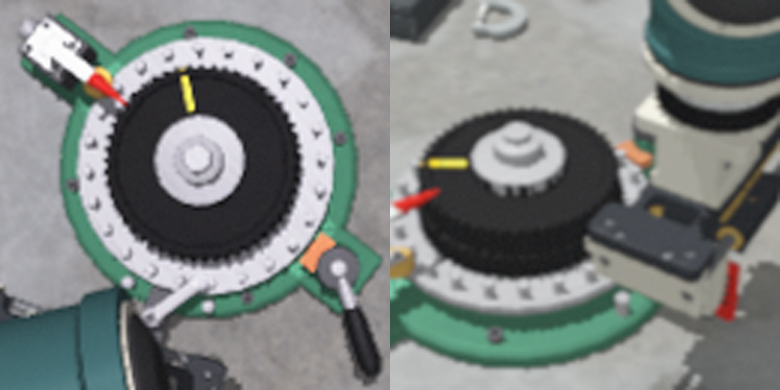

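Contact is confirmed: the mark has turned about 4–5°, so the lever is around 0.14. I'll complete the stroke to about 166° on the arc.

Scaled: 27 mm is 0.036, 25 mm is 0.0333.

```bash
python3 steer.py '{"deltas":[[-0.0013, 0.0107, 0, 0, 0, 0, 0], [-0.002, 0.02, 0, 0, 0, 0, 0], [-0.002, 0.028, 0, 0, 0, 0, 0], [-0.002, 0.0333, 0, 0, 0, 0, 0], [-0.002, 0.036, 0, 0, 0, 0, 0]]}';python3 steer.py '{"deltas":[[0, 0.0013, 0, 0, 0, 0, 0], [0, 0.0013, 0, 0, 0, 0, 0]]}';  python3 - <<'E'
from h import *
from plant import manip
import cv2
c=manip.camera('top');x,y=165,115
np.save('pics/top2.npy',c,allow_pickle=True)
cv2.imwrite('pics/c.png',cv2.resize(c['color'][y:y+130,x:x+130,::-1],None,fx=3,fy=3,interpolation=cv2.INTER_CUBIC))
togo(*[(*pol(168,a),45,-0.283) for a in (144,146,150,160,166,167,168)])
# yellow mark angle
def mark(c):
    im=c['color'].astype(int);m=(im[...,0]>150)&(im[...,1]>140)&(im[...,2]<90)
    m[:130]=0;m[215:]=0;m[:,:190]=0;m[:,:190]=0;m[:,275:]=0
    v,u=np.nonzero(m);p=atz(c,u.mean(),v.mean(),82);d=p-[CX,CY,0];return len(u),np.hypot(d[0],d[1]),np.degrees(np.arctan2(d[1],d[0]))
print(mark(load('top')),mark(c))
E
```

```text
t: 4.0
ee_pos: [431.1, 113.0, 44.7]
eef_rot: [-3.141, 0.0, -0.284]
contact_force: [3.5, 1.7, 0.7]
gripper_width: 0.4
gripper_force: 1.6
t: 4.2
ee_pos: [430.9, 112.3, 44.7]
eef_rot: [3.142, 0.0, -0.283]
contact_force: [2.4, 3.6, 0.3]
gripper_width: 0.4
gripper_force: 1.5
t 4.25 tcp [430.9 112.4  44.7] yaw [-3.142  0.    -0.283] F [1.7 2.4 0.3] w 0.4
[ 10.1 -61.3  -0.3] [-0.  0. -0.]
[  8.2 -55.7  -0.3] [-0.  0. -0.]
[  5.  -44.5  -0.3] [-0.  0. -0.]
[  0.6 -15.5  -0.3] [-0.  0. -0.]
[ 0.3  2.1 -0.3] [-0.  0. -0.]
[ 0.5  5.  -0.3] [-0.  0. -0.]
[ 0.7  7.9 -0.3] [-0.  0. -0.]
(18, np.float64(58.11201762834017), np.float64(20.175149710874546)) (21, np.float64(60.372902518551264), np.float64(30.279509525215538))
```

View pics/c.png

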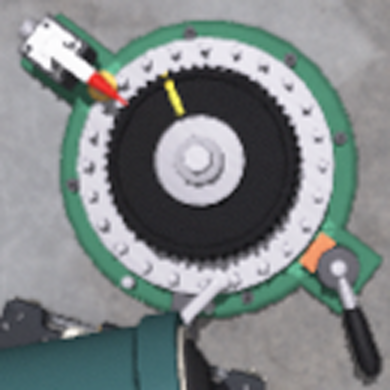

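One click is done: the mark now stands at (175,96), 15° on. Retract, let the lever spring back, and check with the top camera.

```bash
sed -i 's/^CX,CY/def mark(c):\n    im=c["color"].astype(int);m=(im[...,0]>150)\&(im[...,1]>140)\&(im[...,2]<90)\n    m[:135]=0;m[180:]=0;m[:,:206]=0;m[:,275:]=0\n    v,u=np.nonzero(m);p=atz(c,u.mean(),v.mean(),82);d=p-[CX,CY,0];return len(u),round(np.hypot(d[0],d[1])),round(np.degrees(np.arctan2(d[1],d[0])),1)\nCX,CY/' h.py
python3 steer.py '{"deltas":[[0.0007, -0.0213, 0, 0, 0, 0, 0], [0.0033, -0.0413, 0, 0, 0, 0, 0], [0.0067, -0.06, 0, 0, 0, 0, 0], [0.0107, -0.0747, 0, 0, 0, 0, 0], [0.0133, -0.0827, 0, 0, 0, 0, 0]]}';python3 steer.py '{"deltas":[[0, 0, 0, 0, 0, 0, 0], [0, 0, 0, 0, 0, 0, 0], [0, 0, 0, 0, 0, 0, 0]]}';  python3 - <<'E'
from h import *
from plant import manip
import cv2
ims=[]
for n,(x,y) in dict(top=(165,115),side=(195,165)).items():
    c=manip.camera(n);ims.append(cv2.resize(c['color'][y:y+130,x:x+130,::-1],None,fx=3,fy=3,interpolation=cv2.INTER_CUBIC))
    if n=='top':print(mark(load('top')),mark(load('top2')),mark(c))
cv2.imwrite('pics/d.png',np.hstack(ims))
togo(*[(*pol(168,a),45,-0.283) for a in (150,154,158,162,165.5)])
E
```

```text
t: 4.75
ee_pos: [458.4, 169.9, 44.5]
eef_rot: [3.141, 0.0, -0.282]
contact_force: [-0.1, 0.3, 0.2]
gripper_width: 0.4
gripper_force: 0.0
t: 5.05
ee_pos: [457.7, 168.7, 44.6]
eef_rot: [3.141, 0.0, -0.283]
contact_force: [-0.0, 0.7, -1.1]
gripper_width: 0.4
gripper_force: 0.0
(15, 54, np.float64(10.1)) (18, 56, np.float64(24.6)) (18, 56, np.float64(24.6))
t 5.15 tcp [457.8 168.7  44.8] yaw [ 3.142 -0.    -0.284] F [-0.3 -0.5  0.4] w 0.4
[-5.  17.1 -0.2] [ 0.    -0.    -0.001]
[-7.4 28.6 -0.2] [ 0.    -0.    -0.001]
[-9.  40.2 -0.2] [ 0.    -0.    -0.001]
[-9.7 51.9 -0.2] [ 0.    -0.    -0.001]
[-9.7 62.2 -0.2] [ 0.    -0.    -0.001]
```

View pics/d.png

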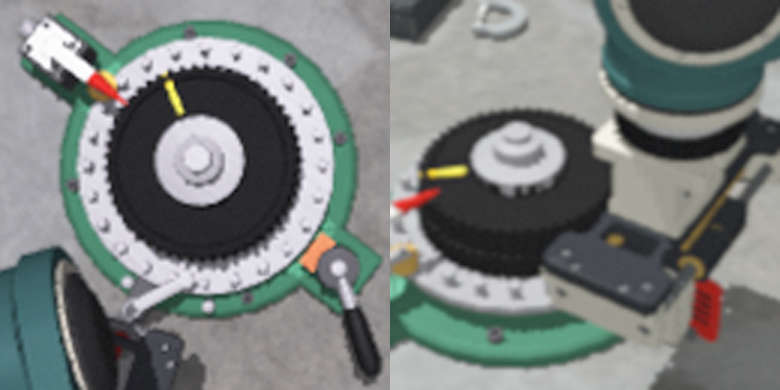

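The lever is back at rest and the plate is held one click on (24.6° against 10.1°). Second stroke, then return.

Scaled: 53 mm is 0.0707, 46 mm is 0.0613.

```bash
python3 steer.py '{"deltas":[[-0.0053, 0.0187, 0, 0, 0, 0, 0], [-0.0093, 0.0373, 0, 0, 0, 0, 0], [-0.0113, 0.0507, 0, 0, 0, 0, 0], [-0.0127, 0.0613, 0, 0, 0, 0, 0], [-0.0129, 0.0707, 0, 0, 0, 0, 0]]}'; python3 steer.py '{"deltas":[[0, 0.0067, 0, 0, 0, 0, 0], [0, 0.012, 0, 0, 0, 0, 0], [0, 0.0133, 0, 0, 0, 0, 0], [0, 0.0133, 0, 0, 0, 0, 0]]}'
python3 - <<'E'
from h import *
from plant import manip
print(mark(manip.camera('top')));togo()
E
python3 steer.py '{"deltas":[[0.0007, -0.0213, 0, 0, 0, 0, 0], [0.0033, -0.0413, 0, 0, 0, 0, 0], [0.0067, -0.06, 0, 0, 0, 0, 0], [0.0107, -0.0747, 0, 0, 0, 0, 0], [0.0133, -0.0827, 0, 0, 0, 0, 0]]}';python3 steer.py '{"deltas":[[0, 0, 0, 0, 0, 0, 0], [0, 0, 0, 0, 0, 0, 0], [0, 0, 0, 0, 0, 0, 0]]}'
python3 - <<'E'
from h import *
from plant import manip
print(mark(manip.camera('top')));togo()
E
```

```text
t: 5.65
ee_pos: [433.4, 119.9, 45.0]
eef_rot: [-3.141, -0.001, -0.284]
contact_force: [3.0, 2.6, 1.5]
gripper_width: 0.4
gripper_force: 1.4
t: 6.05
ee_pos: [431.0, 111.3, 44.8]
eef_rot: [-3.141, -0.0, -0.283]
contact_force: [2.7, 2.8, 2.1]
gripper_width: 0.7
gripper_force: 1.5
(18, 55, np.float64(39.3))
t 6.1 tcp [431.  111.4  44.8] yaw [-3.142  0.    -0.283] F [1.6 1.6 2.1] w 0.2
t: 6.6
ee_pos: [458.3, 168.9, 44.5]
eef_rot: [3.141, 0.0, -0.282]
contact_force: [0.5, 0.5, -0.6]
gripper_width: 0.2
gripper_force: 0.0
t: 6.9
ee_pos: [457.7, 167.7, 44.7]
eef_rot: [3.141, 0.0, -0.284]
contact_force: [-0.1, 0.2, 1.0]
gripper_width: 0.5
gripper_force: 0.0
(17, 56, np.float64(39.4))
t 6.95 tcp [457.8 167.7  44.7] yaw [ 3.141 -0.    -0.284] F [-0.6 -0.3 -0.1] w 0.8
```

The second click is in at 39.4°. Third and last stroke.

Scaled: 53 mm is 0.0707, 46 mm is 0.0613.

```bash
python3 steer.py '{"deltas":[[-0.0053, 0.0187, 0, 0, 0, 0, 0], [-0.0093, 0.0373, 0, 0, 0, 0, 0], [-0.0113, 0.0507, 0, 0, 0, 0, 0], [-0.0127, 0.0613, 0, 0, 0, 0, 0], [-0.0129, 0.0707, 0, 0, 0, 0, 0]]}'; python3 steer.py '{"deltas":[[0, 0.0067, 0, 0, 0, 0, 0], [0, 0.012, 0, 0, 0, 0, 0], [0, 0.012, 0, 0, 0, 0, 0], [0, 0.012, 0, 0, 0, 0, 0]]}'
python3 - <<'E'
from h import *
from plant import manip
print(mark(manip.camera('top')));togo()
E
python3 steer.py '{"deltas":[[0.0007, -0.0213, 0, 0, 0, 0, 0], [0.0033, -0.0413, 0, 0, 0, 0, 0], [0.0067, -0.06, 0, 0, 0, 0, 0], [0.0107, -0.0747, 0, 0, 0, 0, 0], [0.0133, -0.0827, 0, 0, 0, 0, 0]]}';python3 steer.py '{"deltas":[[0, 0, 0, 0, 0, 0, 0], [0, 0, 0, 0, 0, 0, 0], [0, 0, 0, 0, 0, 0, 0]]}'
python3 - <<'E'
from h import *
from plant import manip
import cv2
ims=[]
for n,(x,y) in dict(top=(165,115),side=(195,165)).items():
    c=manip.camera(n);ims.append(cv2.resize(c['color'][y:y+130,x:x+130,::-1],None,fx=3,fy=3,interpolation=cv2.INTER_CUBIC))
    if n=='top':print(mark(c))
cv2.imwrite('pics/e.png',np.hstack(ims))
togo()
E
```

```text
t: 7.45
ee_pos: [433.4, 118.9, 45.0]
eef_rot: [-3.141, -0.001, -0.284]
contact_force: [2.1, 1.8, -0.6]
gripper_width: 0.6
gripper_force: 1.6
t: 7.85
ee_pos: [431.3, 111.3, 44.8]
eef_rot: [-3.141, 0.0, -0.283]
contact_force: [0.2, 3.3, 2.4]
gripper_width: 0.5
gripper_force: 1.6
(17, 55, np.float64(53.9))
t 7.9 tcp [431.2 111.4  44.7] yaw [-3.142  0.    -0.283] F [0.4 2.5 2.4] w 0.4
t: 8.4
ee_pos: [458.6, 168.9, 44.5]
eef_rot: [3.141, 0.0, -0.282]
contact_force: [-1.3, 0.1, -0.0]
gripper_width: 0.5
gripper_force: 0.0
t: 8.7
ee_pos: [458.0, 167.6, 44.7]
eef_rot: [3.141, 0.0, -0.284]
contact_force: [-0.0, -0.3, 0.1]
gripper_width: 0.6
gripper_force: 0.0
(17, 55, np.float64(53.9))
t 8.8 tcp [458.1 167.6  44.8] yaw [ 3.142 -0.    -0.284] F [-0.4  0.1  0.7] w 0.1
```

View pics/e.png

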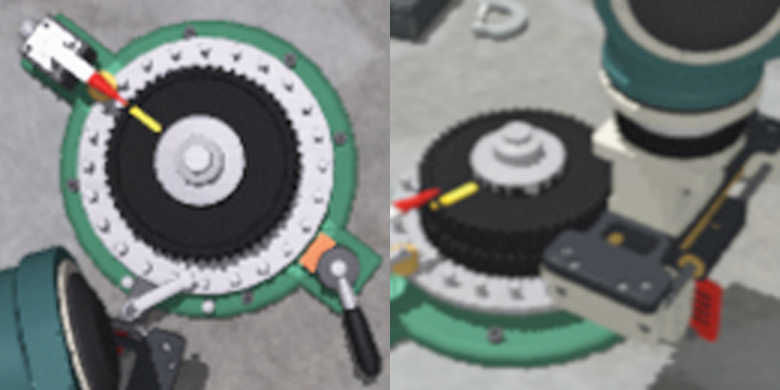

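The mark lies on the pointer line (53.9° against 53.4°) and the lever is back at rest. Now for the lock: lift, then go over to the left of the grip.

Scaled: -84 mm is -0.112, 45 mm is 0.06.

```bash
python3 steer.py '{"deltas":[[0, -0.004, 0.06, 0, 0, 0, 0], [0, -0.004, -0.056, 0, 0, 0, 0], [0, -0.004, -0.112, 0, 0, 0, 0], [0, -0.004, -0.112, 0, 0, 0, 0]]}' >/dev/null 2>&1 & wait; python3 -c "
from h import *
togo((437,-20,130,0.33),(437,-20,47,0.33))"
```

```text
t 9.2 tcp [459.7 170.8 132.4] yaw [-3.14e+00 -3.00e-03 -2.84e-01] F [0.9 0.3 0.8] w 0.8
[ 31.6 189.5   2.2] [-0.001 -0.003 -0.614]
[ 31.4 189.7  85.2] [-0.001 -0.003 -0.614]
```

My first row there had a wrong sign: it sent the fingertips down toward the bench for 0.1 s before lifting. The force reads normal now. I'll check the scene as I move over to the lock.

Scaled: 189 mm is 0.252, 146 mm is 0.1947, -0.61 rad is -0.1525.

```bash
python3 steer.py '{"deltas":[[0.0107, 0.0667, 0.0027, 0, 0, -0.0375, 0], [0.0213, 0.1307, 0.0027, 0, 0, -0.075, 0], [0.032, 0.1947, 0.0027, 0, 0, -0.1125, 0], [0.0413, 0.252, 0.0027, 0, 0, -0.15, 0], [0.0413, 0.252, 0.0027, 0, 0, -0.1525, 0]]}'
python3 - <<'E'
from h import *
from plant import manip
import cv2
c=manip.camera('top');x,y=165,115;print(mark(c))
b=manip.camera('side')['color'][165:295,195:325,::-1]
cv2.imwrite('pics/f.png',cv2.resize(np.hstack([c['color'][y:y+130,x:x+130,::-1],b]),None,fx=3,fy=3,interpolation=cv2.INTER_CUBIC))
togo((437,-20,47,0.33))
E
```

```text
t: 9.7
ee_pos: [435.3, -22.0, 127.0]
eef_rot: [3.141, -0.001, 0.33]
contact_force: [-0.3, 0.1, -0.9]
gripper_width: 0.4
gripper_force: 0.0
(17, 55, np.float64(53.9))
t 9.8 tcp [435.5 -21.5 126.9] yaw [ 3.141 -0.     0.326] F [-0.1  0.2 -0.1] w 0.3
[ 1.8 -1.  79.9] [ 0.001 -0.    -0.004]
```

View pics/f.png

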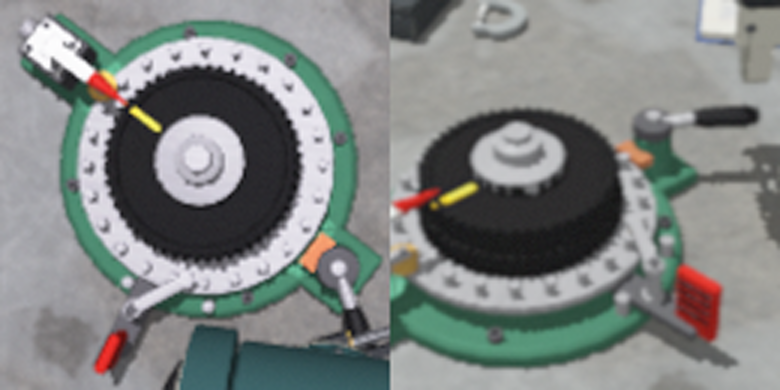

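No harm done: the mark is at the pointer, the pad at rest and the lock still open. Descend beside the grip.

Scaled: 79 mm is 0.1053, 45 mm is 0.06.

```bash
python3 steer.py '{"deltas":[[0.0013, -0.0027, 0.06, 0, 0, 0, 0], [0.0013, -0.0027, 0.1053, 0, 0, 0, 0], [0.0013, -0.0027, 0.1053, 0, 0, 0, 0]]}'
cat > arc.py <<'E'
from h import *
def w(b):
    a=np.radians(b);u=np.array([np.cos(a),np.sin(a)]);t=np.array([-u[1],u[0]])
    return (*(np.array([515.1,-38.4])+68*u-25.5*t),47,a-np.pi)
import sys
togo(*[w(float(b)) for b in sys.argv[1:]])
E
python3 arc.py 199 207 215 223 231 239
```

```text
t: 10.1
ee_pos: [433.9, -16.4, 43.8]
eef_rot: [-3.139, 0.006, 0.325]
contact_force: [-1.1, -0.7, 1.6]
gripper_width: 0.4
gripper_force: 0.0
t 10.1 tcp [433.9 -16.4  43.8] yaw [-3.139  0.006  0.325] F [-1.1 -0.7  1.6] w 0.4
[ 1.7 21.7 -3.2] [-0.003  0.006 -0.006]
[-1.2 31.5 -3.2] [-0.003  0.005 -0.146]
[-2.6 41.5 -3.2] [-0.003  0.005 -0.285]
[-2.6 51.6 -3.3] [-0.004  0.005 -0.425]
[-1.3 61.7 -3.3] [-0.004  0.005 -0.565]
[ 1.5 71.4 -3.4] [-0.005  0.004 -0.704]
```

Scaled: 41 mm is 0.0547, 36 mm is 0.048, -0.28 rad is -0.07.

```bash
python3 steer.py '{"deltas":[[0.0013, 0.016, -0.0027, 0, 0, 0, 0], [0.0013, 0.0293, -0.0027, 0, 0, 0, 0], [-0.0013, 0.0413, -0.0027, 0, 0, -0.035, 0], [-0.0033, 0.048, -0.0027, 0, 0, -0.0525, 0], [-0.0033, 0.0547, -0.0027, 0, 0, -0.07, 0]]}'
python3 arc.py 215 219 223 227 231 235 239 243
```

```text
t: 10.6
ee_pos: [448.2, -57.5, 51.9]
eef_rot: [3.141, -0.002, 0.609]
contact_force: [-3.0, 3.5, 3.2]
gripper_width: 0.4
gripper_force: 2.5
t 10.6 tcp [448.2 -57.5  51.9] yaw [ 3.141e+00 -2.000e-03  6.090e-01] F [-3.   3.5  3.2] w 0.4
[-2.2 -2.8  4.9] [ 0.001 -0.002 -0.002]
[-3.8  2.   4.9] [ 0.001 -0.002 -0.072]
[-5.1  6.9  4.9] [ 0.001 -0.002 -0.142]
[-6.  11.9  4.9] [ 0.001 -0.002 -0.211]
[-6.5 17.   4.9] [ 0.001 -0.002 -0.281]
[-6.8 22.   4.9] [ 0.001 -0.002 -0.351]
[-6.6 27.1  4.9] [ 0.001 -0.002 -0.421]
[-6.1 32.1  4.9] [ 0.002 -0.002 -0.491]
```

Scaled: 26 mm is 0.0347, 20 mm is 0.0267, -0.41 rad is -0.1025.

```bash
python3 steer.py '{"deltas":[[-0.0053, 0.0067, 0.0067, 0, 0, -0.0175, 0], [-0.0067, 0.0133, 0.0067, 0, 0, -0.0425, 0], [-0.008, 0.02, 0.0067, 0, 0, -0.0625, 0], [-0.0087, 0.0267, 0.0067, 0, 0, -0.08, 0], [-0.0087, 0.0347, 0.0067, 0, 0, -0.1025, 0]]}'
python3 arc.py 239 243 247 251 255 259 263 264
```

```text
t: 11.1
ee_pos: [457.2, -82.7, 46.4]
eef_rot: [3.141, -0.001, 1.019]
contact_force: [-3.6, 2.5, -0.1]
gripper_width: 0.5
gripper_force: 2.2
t 11.1 tcp [457.2 -82.7  46.4] yaw [ 3.141e+00 -1.000e-03  1.019e+00] F [-3.6  2.5 -0.1] w 0.5
[-0.2  1.3 -0.6] [ 0.001 -0.001 -0.011]
[-1.8  6.1 -0.6] [ 0.001 -0.001 -0.081]
[-3.  11.1 -0.6] [ 0.001 -0.    -0.15 ]
[-3.9 16.1 -0.6] [ 0.001 -0.    -0.22 ]
[-4.4 21.1 -0.6] [ 0.001 -0.    -0.29 ]
[-4.6 26.2 -0.6] [ 0.001 -0.    -0.36 ]
[-4.4 31.2 -0.5] [ 0.001 -0.    -0.43 ]
[-4.3 32.5 -0.5] [ 0.001 -0.    -0.447]
```

Scaled: 27 mm is 0.036, 23 mm is 0.0307, -0.37 rad is -0.0925.

```bash
python3 steer.py '{"deltas":[[-0.0027, 0.008, 0, 0, 0, -0.02, 0], [-0.004, 0.016, 0, 0, 0, -0.04, 0], [-0.0053, 0.024, 0, 0, 0, -0.0625, 0], [-0.006, 0.0307, 0, 0, 0, -0.08, 0], [-0.006, 0.036, 0, 0, 0, -0.0925, 0]]}'
python3 arc.py 259 261 263 265 267
```

```text
t: 11.6
ee_pos: [477.8, -100.8, 46.4]
eef_rot: [3.141, -0.0, 1.389]
contact_force: [-4.6, 2.5, 0.6]
gripper_width: 0.6
gripper_force: 2.8
t 11.6 tcp [ 477.8 -100.8   46.4] yaw [ 3.141 -0.     1.389] F [-4.6  2.5  0.6] w 0.6
[ 0.4 -0.8 -0.6] [ 0.001 -0.     0.01 ]
[-0.5  1.6 -0.6] [ 0.001 -0.    -0.025]
[-1.3  4.  -0.6] [ 0.001 -0.    -0.06 ]
[-2.   6.4 -0.6] [ 0.001 -0.    -0.095]
[-2.6  8.9 -0.6] [ 0.001 -0.    -0.13 ]
```

Scaled: 4 mm is 0.0053, 2 mm is 0.0027, -0.06 rad is -0.015.

```bash
python3 steer.py '{"deltas":[[-0.0007, 0.0027, 0, 0, 0, -0.0075, 0], [-0.0013, 0.0053, 0, 0, 0, -0.015, 0]]}' | grep -E 'pos|force'
python3 steer.py '{"deltas":[[-0.0004, 0.002, 0, 0, 0, 0, 0], [-0.0004, 0.002, 0, 0, 0, 0, 0]]}'| grep -E 'pos|force'
```

```text
ee_pos: [481.4, -102.6, 46.4]
contact_force: [-6.6, -0.5, 0.5]
gripper_force: 3.3
ee_pos: [482.0, -102.9, 46.3]
contact_force: [-12.9, 1.4, 5.3]
gripper_force: 7.4
```

The force jumped to 13 N while the tip barely moved, so the lever is at its stop. Back off and check.

Scaled: -120 mm is -0.16, -90 mm is -0.12.

```bash
python3 steer.py '{"deltas":[[0, -0.04, 0, 0, 0, 0, 0], [0, -0.0533, 0, 0, 0, 0, 0], [0, -0.0533, -0.06, 0, 0, 0, 0], [0, -0.0533, -0.12, 0, 0, 0, 0], [0, -0.12, -0.16, 0, 0, 0, 0]]}'; python3 steer.py '{"deltas":[[-0.0933, -0.1067, 0, 0, 0, 0, 0], [-0.0933, -0.1067, 0, 0, 0, 0, 0], [-0.0933, -0.1067, 0, 0, 0, 0, 0], [-0.0933, -0.1067, 0, 0, 0, 0, 0]]}'
python3 - <<'E'
from h import *
from plant import manip
import cv2
c=manip.camera('top');x,y=165,115;print(mark(c))
b=manip.camera('side')['color'][165:295,195:325,::-1]
cv2.imwrite('pics/g.png',cv2.resize(np.hstack([c['color'][y:y+130,x:x+130,::-1],b]),None,fx=3,fy=3,interpolation=cv2.INTER_CUBIC))
togo()
E
```

```text
t: 12.5
ee_pos: [402.6, -92.7, 165.1]
eef_rot: [3.138, 0.001, 1.447]
contact_force: [-0.0, 0.2, 0.2]
gripper_width: 0.5
gripper_force: 0.0
t: 12.9
ee_pos: [311.9, -152.6, 162.1]
eef_rot: [3.138, 0.001, 1.443]
contact_force: [-0.3, 0.3, 0.0]
gripper_width: 0.8
gripper_force: 0.0
(17, 54, np.float64(53.8))
t 13.0 tcp [ 312.8 -151.4  161.3] yaw [3.14  0.    1.446] F [ 0.4 -0.1 -0.3] w 0.5
```

View pics/g.png

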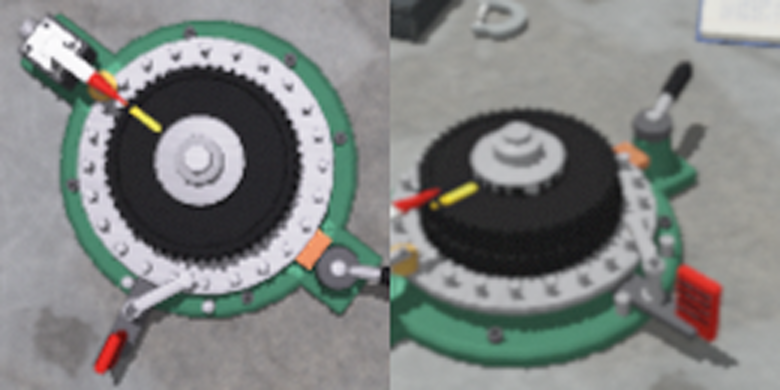

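The lock grip now points right, from (338,267) toward (390,272), which is about 264° and its stop. The mark is at the pointer, the thumb lever at rest and the robot clear of everything. Handing in.

```bash
python3 -c "
from plant import manip
print(manip.job_done())"
```

```text
the job is handed in; nothing more can be done
None
```

The job is handed in at about 13 s, verdict not shown: three clicks brought the yellow mark to the pointer (within about 0.5°), the thumb lever is back at rest, the lock lever is at its stop and the gear was not touched; one mistyped row sent the fingertips toward the bench for 0.1 s, with no visible effect.

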